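# Cover the nut dispenser and hold its metering slide at the pointer

### The job

Put the loose round cover on the open hopper of the nut dispenser so that it sits fully down and level, and let go of it. Then pull the dispenser's spring-return slide out by its upright handle until the rib beside the handle is in line with the pointer on the scale rail, and finish while still holding it there, because it springs back if released. Leave the carton, the bin and the jar where they stand.

Things in the scene. Friction and masses are not known exactly. Their poses are not given: they have to be found in the camera images.
- dispenser: Nut dispenser bolted to the bench: grey housing (x -75 to +95, y -65 to +65 mm, top 70 mm above the bench), round aluminium hopper on top, metering slide out of its front. Origin on the bench; its -x axis is the pull direction of the slide, z up. A scale rail (12 mm wide, top at 32 mm) stands out of the front at y = -66 mm, from x = -75 to -237 mm.
- hopper_rim (a point): Centre of the hopper's open mouth, at rim height, 145 mm above the bench and 10 mm behind the dispenser's origin (+x). The mouth is 100 mm across inside, 110 mm outside; nuts lie about 40 mm below the rim.
- cover: Loose round grey plastic cover, about 0.16 kg, right way up on the bench. Origin at the centre of its underside, z up. Plug 90 mm across (80 at the bottom, tapered over 6 mm), z 0 to 12 mm; flange 116 mm across, z 12 to 18 mm, rests on the hopper's rim when seated (origin then 12 mm below the rim). Knob on top 30 mm across, z 26 to 48 mm, on a 24 mm neck. All coaxial.
- slide: Metering slide: flat steel bar (40 x 10 mm) with an upright black handle on its outer end, 14 mm thick along the pull, 34 mm wide, 72 mm tall. Origin at the centre of the handle's underside, 31 mm above the bench, axes as the dispenser's. Home: 140 mm in front of the dispenser's origin, 58 mm gap to the housing. End stop 90 mm farther out. Spring: 3.6 N at home, +0.6 N per 10 mm.
- handle_top (a point): Centre of the handle's top face, 103 mm above the bench. The handle is gripped below this; it springs home when let go.
- rib_tip (a point): Outer end of the thin steel rib (4 mm thick) that stands out of the foot of the handle on its -y side, towards the scale rail, in the handle's mid-plane; 42 mm from the handle's middle, 42 mm above the bench.
- pointer: Pointer clamped on the scale rail, fixed: black block 16 x 20 mm with a thin steel blade (4 mm thick, top 46 mm above the bench) aimed at the slide. Origin on the bench on the slide's centre line, in the blade's plane; axes as the dispenser's. The mark is met when the rib has the same x as this origin in these axes: 35 to 65 mm of travel.
- pointer_tip (a point): Tip of the pointer's blade, 45 mm to the -y side of the slide's centre line, 42 mm above the bench.
- carton: Bystander: small fastener carton, brown with a green top band, 100 x 70 x 45 mm tall. Origin at the centre of its underside.
- bin: Bystander: open grey plastic bin with a divider and a few pins, 110 x 80 x 45 mm tall. Origin at the centre of its underside.
- jar: Bystander: glass jar with a black cap, 64 mm across, 85 mm tall. Origin at the centre of its underside.
Things that resemble listed ones, but are neither listed nor needed, are in the scene too. Leave any blue or purple look-alike of the cover alone.

How it is judged:
By the outcome, as a careful person would: the job done as asked, in the order asked, and still so for the second after the job is handed in, while the arm keeps its last pose, push and grip.
It also fails if it takes over 64 s, if anything falls off the work surface, if the arm or the gripper's body presses on something with over 40 N, if the wrist force passes 120 N, or if a joint passes its speed limit or range.

### The arm

A 6-joint arm with a two-finger parallel gripper is mounted at the origin on the work surface. World frame = base frame: x ahead of the robot, y to its left, z up, the work surface at z = 0. Lengths are in m, angles in rad, forces in N, time in s.
With the tool pointing down it reaches from about 0.325 to 0.775 m from the base axis. Payload 5.5 kg.
Tool frame: the origin (TCP) lies between the finger pads; the fingertips stand 19 mm ahead of it and the grasp point (between the pads) is the TCP (tip_reach is the distance from the TCP to the fingertips, in m); z points along the fingers, y is the line along which they close (so a half turn about z gives the same grasp; the last joint's range is limited). The gripper opens to 88 mm and grips with 3 to 60 N. Pads are 20 mm wide; open, the fingers measure 115 mm over their backs; the gripper's body (75 mm by 178 mm) begins 61 mm behind the grasp point.
Start: joints at [1.23, 0.091, 1.231, -0, 1.82, -0.057], TCP at [0.168, 0.576, 0.242] pointing down, gripper open.
Joint ranges: [-2.87, 2.87], [-0.86, 2.18], [0.17, 2.46], [-1.51, 4.65], [0.06, 2.69], [-2.65, 2.65]. Speed limits (rad/s): [2.57, 2.57, 3.01, 3.14, 3.14, 3.14].

### API

Orientations are given as a rotation vector (axis times angle).
In Python, from cell import * gives the robot as it stands.
- The arm moves only by the shell command python3 -m creep 'ROWS' [FORCE]. ROWS is JSON, a list of rows, each a list of 7 numbers: the shift along the tool's x, y, z each as a share of 0.3 m, from -1 to 1, then the turn, a rotation vector about the tool's x, y, z each as a share of 90 degrees, from -1 to 1, then the opening, from 0 (shut) to 1 (fully open). A call has exactly 10 rows; each row is the pose to reach, as a shift and turn from the pose commanded when the call began, along the tool's axes at that moment; what a row does not reach only later rows make up. A row lasts 1/12 s, in which the tool goes at most 41.7 mm and 7.16 degrees, less where a joint would pass 70% of its speed; a pose out of reach is approached as far as the arm can. A call with a number of a shift or a turn outside -1 to 1 is refused whole. A call with a gripper value outside its range is refused whole. The fingers move at their own pace and stop on an object; FORCE is the grip in N (left out, the last holds). Time passes only in rows, so rows that repeat a pose let the fingers close, or fill a call up. It gives the time, the measured TCP pose, the force, the opening and the grip force at its end, in the units of the state.
- read_state(): the state, without advancing time (a new reading comes with each control period).
- get_image(name): name is "scene" or "top" or "wrist"; returns a dict with "img" (480x640x3 uint8, red, green, blue), "depth" (480x640 float32, m along the optical axis (not along the pixel's ray), 0 where there is no reading), "mtx" (3x3 intrinsics, pixels), "rvec" (rotation vector, rad) and "tvec" (3), from world to camera coordinates, as OpenCV has them. Camera axes: x right, y down, z forward; pixel columns grow to the right and rows downward; lengths in m; the calibration is good to about 2 mm. A picture is of the moment at which its call begins.
- close_job(): hands the job in; it is judged then, once.
Trained networks look in a picture, given as the dict that the camera call returned (one of the last four; its "shot" number tells which), for a name from the list of things; names that differ only in an ending like _2 or _b are one class to them, and where a whole thing is asked for, a point or a joint stands for the part that bears it (a point fixed in the world has none). Each returns a list of dicts, best first, with "score" (0 to 1); they miss things now and then, are a little off and sometimes report something else, mostly with a low value. They report only what shows in the picture. A call takes as long as a camera call. They do not tell look-alikes from the thing itself.
- silhouettes(picture, label): "mask" (480x640 bool, what is visible of it).
- landmark_of(picture, label): "position" ([x, y, z] in m, in world coordinates, good to about 4 mm: a listed point, or the origin of a listed thing).
The state is a dict: "time_s": time; "qpos": joint angles; "qd": joint speeds; "joint_torque": joint torques, N m; "position": TCP position; "orientation": TCP orientation; "ft_force": force on the tool from outside, world axes, zero at the start; "ft_torque": the same for the moment, N m; "gripper_width": finger opening in m; "gripper_force": force on a finger pad.
Only numpy, scipy, OpenCV 4.12 (cv2) and the standard library are available. Lean on these libraries where they do the work, as an engineer would, in place of code of your own. Each camera call takes 0.05 s, during which the arm holds its last target. There are 200 camera calls.

## Working session

There is one attempt and no reset: what is moved stays moved. The work goes in short steps, Python scripts to look and compute and a shell command to move; the robot and the scene stay as the last step left them, time stands still between calls to the robot, and variables do not carry over. Pictures are saved under pics/ and viewed, at most 10 in all, crops included, and the job is handed in when it is done.

```bash
mkdir -p pics
cat > h.py <<'E'
from cell import *
import numpy as np, cv2
def save(p,n): cv2.imwrite('pics/'+n,cv2.cvtColor(p['img'],cv2.COLOR_RGB2BGR))
def px(p,X):
    return cv2.projectPoints(np.array([X],float),p['rvec'],p['tvec'],p['mtx'],None)[0].ravel().round(0)
def world(p,u,v,d=None):
    d=p['depth'][int(v),int(u)] if d is None else d
    R=cv2.Rodrigues(p['rvec'])[0]; c=d*np.linalg.inv(p['mtx'])@[u,v,1]
    return R.T@(c-np.ravel(p['tvec']))
def find(p,names):
    for n in names:
        for r in landmark_of(p,n)[:3]: print(n,round(r['score'],2),np.round(r['position'],4),px(p,r['position']))
E
python3 - <<'E'
from h import *
for c in('top','scene'):
    p=get_image(c);save(p,c+'1.png');print(c)
    find(p,['dispenser','hopper_rim','cover','handle_top','rib_tip','pointer','pointer_tip','carton','bin','jar'])
s=read_state();print(s)
E
```

```text
top
dispenser 0.89 [0.6164 0.2509 0.0029] [167. 241.]
hopper_rim 0.68 [0.6229 0.261  0.1401] [141. 230.]
cover 0.93 [ 0.6318 -0.1999  0.0009] [374. 229.]
cover 0.86 [ 0.6773 -0.3951  0.0007] [462. 207.]
cover 0.73 [ 0.3978 -0.0151 -0.001 ] [292. 340.]
handle_top 0.95 [0.5533 0.1272 0.1016] [215. 267.]
handle_top 0.45 [0.6214 0.2584 0.1407] [142. 231.]
rib_tip 0.55 [0.5886 0.1059 0.0421] [231. 251.]
pointer_tip 0.43 [0.5662 0.0566 0.0447] [255. 261.]
carton 0.94 [ 0.4427 -0.1888  0.0038] [372. 317.]
carton 0.43 [0.5631 0.0582 0.0468] [254. 262.]
bin 0.94 [ 0.4914 -0.3769  0.0027] [458. 292.]
jar 0.96 [ 0.7034 -0.0377  0.0025] [299. 199.]
scene
dispenser 0.71 [ 6.133e-01  2.523e-01 -5.000e-04] [452. 352.]
hopper_rim 0.9 [0.6187 0.2617 0.1434] [469. 319.]
hopper_rim 0.22 [ 0.4864 -0.3778 -0.0006] [252. 183.]
cover 0.92 [ 0.6771 -0.3909  0.    ] [195. 228.]
cover 0.86 [ 0.399  -0.0195 -0.0024] [393. 227.]
cover 0.77 [ 0.6374 -0.1993  0.0027] [270. 255.]
handle_top 0.57 [0.5523 0.1292 0.106 ] [421. 273.]
rib_tip 0.9 [0.5905 0.1084 0.0419] [399. 298.]
pointer_tip 0.61 [0.5664 0.0564 0.0396
[... 188 characters left out ...]
 [270. 255.]
{'time_s': 1.1, 'qpos': array([ 1.23029714e+00,  9.10483258e-02,  1.23069211e+00,  1.68208856e-05,
        1.81979714e+00, -5.66972725e-02]), 'qd': array([-0.00104478,  0.00028947, -0.00205022, -0.00080981,  0.00063035,
       -0.00196925]), 'joint_torque': array([-1.88588565e-03, -4.46202886e+01, -4.06521499e+01,  6.97926432e-02,
        1.96749304e-02,  1.03334045e-05]), 'position': array([0.16800378, 0.57601237, 0.24166663]), 'orientation': array([-4.44293267e-01, -3.11001218e+00, -8.98803365e-05]), 'ft_force': array([ 0.78534034, -0.02340489,  0.10059265]), 'ft_torque': array([ 0.00811192, -0.06510544, -0.03267379]), 'gripper_force': 0.0, 'gripper_width': 0.0877300719911285}
```

View pics/top1.png

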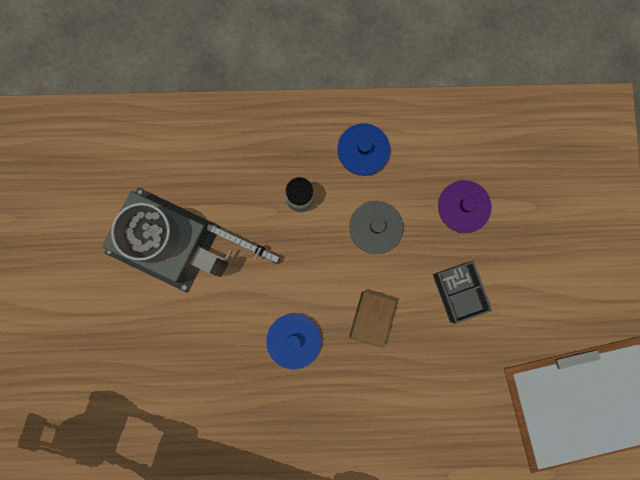

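View pics/scene1.png

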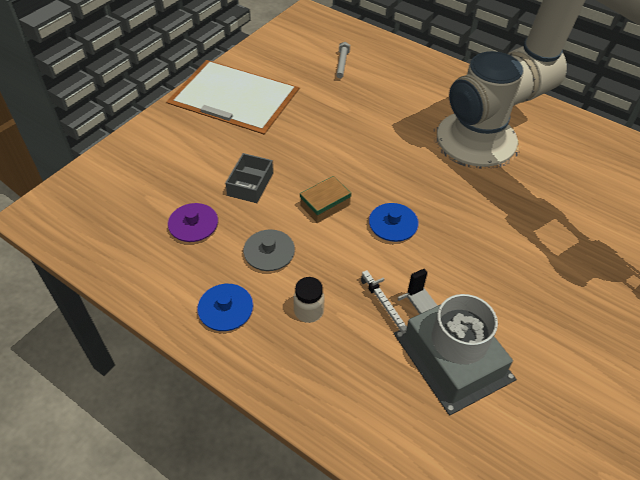

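Cover candidates in the top view are blue (364,149), grey (377,227), purple (465,206) and blue (294,341). Only the grey one matches "grey plastic". The hopper is at (141,231), the handle at (216,267) and the pointer at about (258,254). I'll set off towards the grey cover and crop it from the wrist view.

```bash
cat >> h.py <<'E'
def plan(t,yaw=None):
    "shares for a move to t with tool y at world angle yaw (deg), pointing down"
    s=read_state();R=cv2.Rodrigues(s['orientation'])[0]
    d=R.T@(np.array(t)-s['position'])/0.3
    w=np.zeros(3)
    if yaw is not None:
        a=np.radians(yaw);y=np.array([np.cos(a),np.sin(a),0]);z=np.array([0,0,-1.]);x=np.cross(y,z)
        w=cv2.Rodrigues(R.T@np.c_[x,y,z])[0].ravel()/(np.pi/2)
    print('t',round(s['time_s'],2),'pos',s['position'].round(4),'F',s['ft_force'].round(1),'w',round(s['gripper_width'],4),round(s['gripper_force'],1),'shift',d.round(3),'turn',w.round(3))
E
python3 -m creep '[[-0.05,-0.05,0,0,0,0.05,1],[-0.15,-0.14,0,0,0,0.12,1],[-0.25,-0.23,0,0,0,0.19,1],[-0.36,-0.34,0,0,0,0.26,1],[-0.47,-0.44,0,0,0,0.33,1],[-0.58,-0.54,0,0,0,0.4,1],[-0.7,-0.65,0,0,0,0.47,1],[-0.81,-0.75,0,0,0,0.54,1],[-0.91,-0.85,0,0,0,0.6,1],[-1,-0.93,0,0,0,0.65,1]]'
python3 -c "
from h import *
plan([.634,-.2,.22],-26.6)"
```

```text
time_s: 1.93
position: [0.37, 0.2361, 0.242]
orientation: [1.913, 2.492, 0.002]
ft_force: [0.1, 0.0, 0.2]
gripper_width: 0.0877
gripper_force: 0.0
t 1.93 pos [0.37   0.2361 0.242 ] F [0.1 0.  0.2] w 0.0877 0.0 shift [-1.632  0.474  0.073] turn [ 0.001 -0.     0.462]
```

```bash
python3 -m creep '[[-0.08,0.03,0,0,0,0.05,1],[-0.17,0.05,0,0,0,0.1,1],[-0.27,0.08,0,0,0,0.15,1],[-0.37,0.11,0,0,0,0.2,1],[-0.47,0.14,0,0,0,0.25,1],[-0.57,0.17,0,0,0,0.3,1],[-0.67,0.2,0,0,0,0.35,1],[-0.77,0.22,0,0,0,0.4,1],[-0.84,0.24,0,0,0,0.44,1],[-0.88,0.25,0,0,0,0.46,1]]'
python3 -c "
from h import *
plan([.634,-.2,.22],-26.6)"
```

```text
time_s: 2.77
position: [0.5121, 0.0007, 0.2413]
orientation: [2.671, 1.654, -0.001]
ft_force: [0.1, 0.4, -1.2]
gripper_width: 0.0879
gripper_force: 0.0
t 2.77 pos [0.5121 0.0007 0.2413] F [ 0.1  0.4 -1.2] w 0.0879 0.0 shift [-0.418  0.662  0.071] turn [-0.     0.     0.002]
```

```bash
python3 -m creep '[[-0.04,0.07,0,0,0,0,1],[-0.09,0.15,0.01,0,0,0,1],[-0.15,0.23,0.02,0,0,0,1],[-0.2,0.32,0.03,0,0,0,1],[-0.26,0.41,0.04,0,0,0,1],[-0.32,0.5,0.05,0,0,0,1],[-0.36,0.57,0.06,0,0,0,1],[-0.39,0.61,0.07,0,0,0,1],[-0.4,0.64,0.07,0,0,0,1],[-0.4,0.64,0.07,0,0,0,1]]'
python3 - <<'E'
from h import *
p=get_image('wrist');save(p,'w1.png')
find(p,['cover'])
# flange top at z=.018: circle fit of grey mask depth
for r in silhouettes(p,'cover')[:3]:
    m=r['mask'];vs,us=np.nonzero(m)
    P=np.array([world(p,u,v) for u,v in zip(us[::5],vs[::5])])
    k=P[P[:,2]>.038]; f=P[(P[:,2]>.01)&(P[:,2]<.03)]
    print(r['score'],m.sum(),'rgb',p['img'][m].mean(0).round(),'knob',np.median(k,0).round(4),((k.max(0)+k.min(0))/2).round(4),np.ptp(k,axis=0).round(4),'flange',((f.max(0)+f.min(0))/2).round(4),np.ptp(f,axis=0).round(4))
plan([.634,-.2,.22],-26.6)
E
```

```text
time_s: 3.6
position: [0.6312, -0.1903, 0.2193]
orientation: [-2.666, -1.66, 0.002]
ft_force: [0.5, 0.1, -0.2]
gripper_width: 0.0876
gripper_force: 0.0
cover 0.97 [ 0.3983 -0.021   0.0019] [ 13. 161.]
cover 0.89 [ 0.6349 -0.2002 -0.0007] [333. 221.]
cover 0.79 [ 0.6789 -0.3993  0.0017] [453. 368.]
0.96 12469 rgb [100.  98.  94.] knob [ 0.6366 -0.2011  0.0486] [ 0.6429 -0.1699  0.2011] [0.0447 0.0934 0.3237] flange [ 0.6355 -0.203   0.0212] [0.1144 0.1147 0.0145]
0.91 15737 rgb [ 34.  72. 147.] knob [ 0.8057 -0.1801  0.0486] [ 0.7438 -0.1595  0.2006] [0.157  0.0725 0.3249] flange [ 0.808  -0.1814  0.0212] [0.1152 0.1146 0.0166]
0.85 7139 rgb [ 32.  68. 137.] knob [ 0.6653 -0.1232  0.363 ] [ 0.6653 -0.1232  0.363 ] [0. 0. 0.] flange [ 0.4098 -0.0279  0.021 ] [0.0918 0.1002 0.017 ]
t 3.75 pos [ 0.6306 -0.1885  0.2209] F [0.1 0.  0. ] w 0.0879 0.0 shift [-0.03   0.027  0.003] turn [-0.    -0.     0.006]
```

View pics/w1.png

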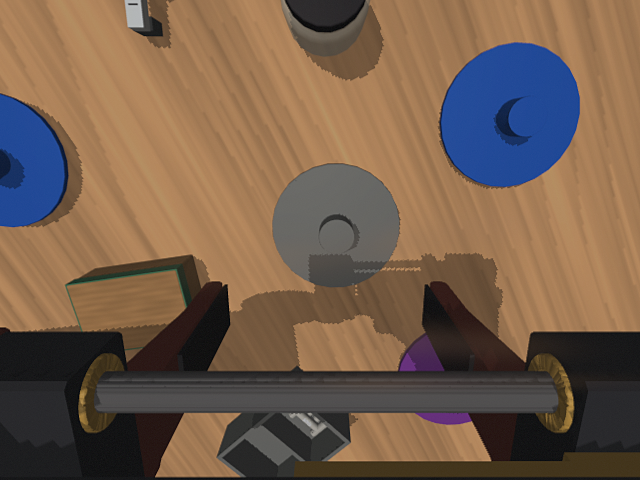

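The wrist view shows the grey cover at (333,225), right way up with its knob, and clearly not one of the blue ones (510,115; 20,165) or the purple one (440,380). I'm going down over it.

```bash
python3 -m creep '[[-0.01,0.01,0.03,0,0,0,1],[-0.02,0.02,0.08,0,0,0,1],[-0.03,0.03,0.14,0,0,0,1],[-0.03,0.035,0.2,0,0,0,1],[-0.03,0.035,0.27,0,0,0,1],[-0.03,0.035,0.34,0,0,0,1],[-0.03,0.035,0.4,0,0,0,1],[-0.03,0.035,0.43,0,0,0,1],[-0.03,0.035,0.45,0,0,0,1],[-0.03,0.035,0.45,0,0,0,1]]'
python3 -c "
from h import *
plan([.636,-.2015,.041],-26.6)"
```

```text
time_s: 4.58
position: [0.6356, -0.2016, 0.0844]
orientation: [-2.665, -1.661, 0.002]
ft_force: [-0.5, 0.1, 0.2]
gripper_width: 0.0878
gripper_force: 0.0
t 4.58 pos [ 0.6356 -0.2016  0.0844] F [-0.5  0.1  0.2] w 0.0878 0.0 shift [0.001 0.001 0.145] turn [-0.001  0.     0.005]
```

```bash
python3 -m creep '[[0,0,0.04,0,0,0,1],[0,0,0.08,0,0,0,1],[0,0,0.12,0,0,0,1],[0,0,0.145,0,0,0,1],[0,0,0.145,0,0,0,0.6],[0,0,0.145,0,0,0,0.3],[0,0,0.145,0,0,0,0.2],[0,0,0.145,0,0,0,0.2],[0,0,0.145,0,0,0,0.2],[0,0,0.145,0,0,0,0.2]]' 30
python3 -m creep '[[0,0,0,0,0,0,0.2],[0,0,0,0,0,0,0.2],[0,0,0,0,0,0,0.2],[0,0,-0.02,0,0,0,0.2],[0,0,-0.06,0,0,0,0.2],[0,0,-0.11,0,0,0,0.2],[0,0,-0.16,0,0,0,0.2],[0,0,-0.19,0,0,0,0.2],[0,0,-0.2,0,0,0,0.2],[0,0,-0.2,0,0,0,0.2]]'
python3 -c "
from h import *
plan([.62,.2613,.26],-26.6)"
```

```text
time_s: 5.42
position: [0.6365, -0.2022, 0.0428]
orientation: [2.666, 1.661, 0.001]
ft_force: [-0.3, 0.0, 0.8]
gripper_width: 0.0514
gripper_force: 0.0
time_s: 6.25
position: [0.6367, -0.2023, 0.1038]
orientation: [2.665, 1.66, 0.002]
ft_force: [0.3, 0.3, -1.9]
gripper_width: 0.0293
gripper_force: 30.0
t 6.25 pos [ 0.6367 -0.2023  0.1038] F [ 0.3  0.3 -1.9] w 0.0293 30.0 shift [ 1.363 -0.73  -0.522] turn [ 0.002 -0.     0.005]
```

The cover is gripped: 29 mm opening, 30 N, and 1.9 N of weight on the wrist. I'm carrying it up and over.

```bash
python3 -m creep '[[0,0,-0.04,0,0,0,0.2],[0,0,-0.1,0,0,0,0.2],[0.01,-0.01,-0.16,0,0,0,0.2],[0.03,-0.02,-0.23,0,0,0,0.2],[0.07,-0.04,-0.3,0,0,0,0.2],[0.13,-0.07,-0.37,0,0,0,0.2],[0.2,-0.11,-0.43,0,0,0,0.2],[0.28,-0.15,-0.48,0,0,0,0.2],[0.36,-0.19,-0.51,0,0,0,0.2],[0.43,-0.23,-0.52,0,0,0,0.2]]'
python3 -m creep '[[0.08,-0.04,0,0,0,0,0.2],[0.16,-0.08,0,0,0,0,0.2],[0.24,-0.12,0,0,0,0,0.2],[0.32,-0.16,0,0,0,0,0.2],[0.4,-0.2,0,0,0,0,0.2],[0.48,-0.25,0,0,0,0,0.2],[0.56,-0.29,0,0,0,0,0.2],[0.62,-0.32,0,0,0,0,0.2],[0.65,-0.34,0,0,0,0,0.2],[0.66,-0.34,0,0,0,0,0.2]]'
python3 - <<'E'
from h import *
plan([.62,.2613,.26],-26.6)
for c in ('top','wrist'):
    p=get_image(c);save(p,c+'2.png');print(c)
    find(p,['hopper_rim','dispenser','handle_top','pointer_tip','rib_tip','cover'])
E
```

```text
time_s: 7.08
position: [0.6312, -0.0544, 0.2604]
orientation: [2.665, 1.661, 0.003]
ft_force: [0.9, 0.3, -1.9]
gripper_width: 0.0295
gripper_force: 30.0
time_s: 7.92
position: [0.6262, 0.1687, 0.2577]
orientation: [-2.664, -1.664, 0.002]
ft_force: [-0.3, -0.3, -1.5]
gripper_width: 0.0293
gripper_force: 30.0
t 7.92 pos [0.6262 0.1687 0.2577] F [-0.3 -0.3 -1.5] w 0.0293 30.0 shift [ 0.268 -0.154 -0.008] turn [-0.001  0.     0.006]
top
hopper_rim 0.56 [0.621  0.2573 0.1402] [142. 231.]
dispenser 0.71 [0.5891 0.1019 0.0365] [233. 251.]
dispenser 0.58 [0.615  0.2492 0.0049] [167. 242.]
handle_top 0.63 [0.5544 0.1261 0.0997] [216. 266.]
pointer_tip 0.4 [0.5644 0.0575 0.0473] [254. 262.]
pointer_tip 0.22 [ 0.4387 -0.1865  0.0033] [371. 319.]
rib_tip 0.88 [0.5873 0.1037 0.0378] [232. 252.]
rib_tip 0.74 [0.6219 0.2599 0.1396] [141. 231.]
rib_tip 0.21 [ 0.4877 -0.3783 -0.0037] [458. 294.]
cover 0.96 [ 0.8099 -0.1771 -0.0017] [361. 150.]
cover 0.89 [ 0.6782 -0.394   0.0038] [462. 206.]
cover 0.61 [ 0.395  -0.0155  0.0018] [292. 342.]
wrist
hopper_rim 0.75 [0.6219 0.2603 0.1443] [250. 119.]
dispenser 0.57 [ 0.6146  0.254  -0.0032] [274. 132.]
cover 0.91 [0.6257 0.1671 0.2152] [320. 282.]
```

```bash
cat > rim.py <<'E'
from h import *
from scipy.optimize import least_squares
def cloud(p):
    v,u=np.mgrid[0:480,0:640];d=p['depth'];R=cv2.Rodrigues(p['rvec'])[0]
    c=np.stack([(u-p['mtx'][0,2])/p['mtx'][0,0]*d,(v-p['mtx'][1,2])/p['mtx'][1,1]*d,d],-1)
    return ((c-np.ravel(p['tvec']))@R)[d>0]
for c in ('top','wrist','scene'):
    P=cloud(get_image(c))
    k=P[(abs(P[:,2]-.145)<.004)&(np.hypot(P[:,0]-.62,P[:,1]-.26)<.065)&(np.hypot(P[:,0]-.62,P[:,1]-.26)>.043)]
    f=least_squares(lambda q:np.hypot(k[:,0]-q[0],k[:,1]-q[1])-q[2],[.62,.26,.0525],loss='soft_l1',f_scale=.002)
    a=np.arctan2(k[:,1]-.26,k[:,0]-.62)
    print(c,len(k),f.x.round(4),np.median(k[:,2]).round(4),np.histogram(a,8)[0])
plan([.62,.261,.26],-26.6)
E
python3 rim.py
```

```text
top 54 [0.6089 0.1701 0.1429] 0.1446 [7 6 7 8 6 7 8 5]
wrist 4201 [0.6212 0.2594 0.0518] 0.1453 [550 156 231 562 654 712 702 634]
scene 476 [0.6205 0.2591 0.0523] 0.1439 [68 57 53 65 65 54 57 57]
t 8.77 pos [0.6268 0.1669 0.2581] F [ 0.6  0.4 -0.7] w 0.0293 30.0 shift [ 0.272 -0.159 -0.006] turn [0.    0.    0.005]
```

View pics/wrist2.png

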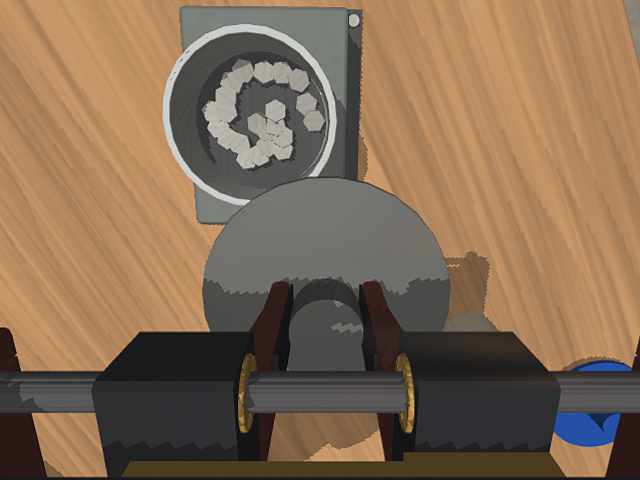

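The wrist view shows the cover held level at (325,280) and the rim ring centred near (250,118), which fits to (0.621, 0.259). I'm moving over it.

```bash
python3 -m creep '[[0.03,-0.02,0,0,0,0,0.2],[0.08,-0.05,0,0,0,0,0.2],[0.14,-0.08,0,0,0,0,0.2],[0.2,-0.12,0,0,0,0,0.2],[0.25,-0.145,0.02,0,0,0,0.2],[0.266,-0.155,0.06,0,0,0,0.2],[0.266,-0.155,0.1,0,0,0,0.2],[0.266,-0.155,0.12,0,0,0,0.2],[0.266,-0.155,0.13,0,0,0,0.2],[0.266,-0.155,0.13,0,0,0,0.2]]'
python3 - <<'E'
from h import *
p=get_image('wrist');find(p,['cover']);p=get_image('scene');find(p,['cover'])
plan([.621,.2592,.1755],-26.6)
E
```

```text
time_s: 9.6
position: [0.62, 0.2577, 0.2172]
orientation: [-2.667, -1.659, 0.005]
ft_force: [-0.3, -0.9, -1.3]
gripper_width: 0.0291
gripper_force: 30.0
cover 0.81 [0.6198 0.2557 0.1733] [326. 286.]
cover 0.8 [ 0.8078 -0.1807 -0.0021] [227. 311.]
cover 0.79 [0.6226 0.2566 0.1762] [469. 309.]
cover 0.65 [ 0.6731 -0.3941 -0.0024] [196. 227.]
t 9.8 pos [0.6207 0.2584 0.2202] F [-0.3  0.2 -1.2] w 0.0292 30.0 shift [ 0.003 -0.001  0.149] turn [ 0.001 -0.001  0.004]
```

```bash
python3 -m creep '[[0.004,0,0.02,0,0,0,0.2],[0.004,0,0.04,0,0,0,0.2],[0.004,0,0.06,0,0,0,0.2],[0.004,0,0.08,0,0,0,0.2],[0.004,0,0.1,0,0,0,0.2],[0.004,0,0.115,0,0,0,0.2],[0.004,0,0.125,0,0,0,0.2],[0.004,0,0.135,0,0,0,0.2],[0.004,0,0.14,0,0,0,0.2],[0.004,0,0.14,0,0,0,0.2]]'
python3 - <<'E'
from h import *
plan([.621,.2592,.1755],-26.6)
E
```

```text
time_s: 10.63
position: [0.6207, 0.26, 0.1768]
orientation: [-2.666, -1.661, 0.001]
ft_force: [-0.4, -0.1, -1.3]
gripper_width: 0.0293
gripper_force: 30.0
t 10.63 pos [0.6207 0.26   0.1768] F [-0.4 -0.1 -1.3] w 0.0293 30.0 shift [-0.002  0.002  0.004] turn [-0.     0.     0.005]
```

```bash
python3 -m creep '[[0,0,0.002,0,0,0,0.2],[0,0,0.003,0,0,0,0.2],[0,0,0.004,0,0,0,0.2],[0,0,0.005,0,0,0,0.2],[0,0,0.006,0,0,0,0.2],[0,0,0.006,0,0,0,0.2],[0,0,0.006,0,0,0,0.2],[0,0,0.006,0,0,0,0.2],[0,0,0.006,0,0,0,0.2],[0,0,0.006,0,0,0,0.2]]'
```

```text
time_s: 11.47
position: [0.6208, 0.26, 0.1754]
orientation: [2.667, 1.661, 0.0]
ft_force: [0.4, -0.3, -1.5]
gripper_width: 0.0292
gripper_force: 30.0
```

```bash
python3 -m creep '[[0,0,0.002,0,0,0,0.2],[0,0,0.004,0,0,0,0.2],[0,0,0.006,0,0,0,0.2],[0,0,0.006,0,0,0,0.2],[0,0,0.006,0,0,0,0.2],[0,0,0.006,0,0,0,0.2],[0,0,0.006,0,0,0,0.2],[0,0,0.006,0,0,0,0.2],[0,0,0.006,0,0,0,0.2],[0,0,0.006,0,0,0,0.2]]'
```

```text
time_s: 12.3
position: [0.6209, 0.26, 0.1753]
orientation: [2.666, 1.661, 0.002]
ft_force: [-2.6, -1.0, 5.9]
gripper_width: 0.0294
gripper_force: 30.0
```

It's in contact at the expected seated height. I'm letting go and rising.

```bash
python3 -m creep '[[0,0,0,0,0,0,0.5],[0,0,0,0,0,0,0.8],[0,0,0,0,0,0,0.8],[0,0,0,0,0,0,0.8],[0,0,0,0,0,0,0.8],[0,0,-0.03,0,0,0,0.8],[0,0,-0.08,0,0,0,0.8],[0,0,-0.15,0,0,0,0.8],[0,0,-0.22,0,0,0,0.8],[0,0,-0.25,0,0,0,0.8]]'
python3 - <<'E'
from h import *
from scipy.optimize import least_squares
for c in('wrist','scene'):
    p=get_image(c);print(c)
    find(p,['cover','handle_top','pointer_tip','rib_tip'])
    v,u=np.mgrid[0:480,0:640];d=p['depth'];R=cv2.Rodrigues(p['rvec'])[0]
    q=np.stack([(u-p['mtx'][0,2])/p['mtx'][0,0]*d,(v-p['mtx'][1,2])/p['mtx'][1,1]*d,d],-1)
    P=((q-np.ravel(p['tvec']))@R)[d>0]
    r=np.hypot(P[:,0]-.621,P[:,1]-.2595)
    f=P[(r>.022)&(r<.054)&(abs(P[:,2]-.151)<.012)]
    A=np.c_[f[:,:2]-[.621,.2595],np.ones(len(f))];s=np.linalg.lstsq(A,f[:,2],rcond=None)[0]
    print('flange plane',len(f),s.round(4))
    save(p,c+'3.png')
plan([.5535,.1275,.2],-26.6)
E
```

```text
time_s: 13.13
position: [0.6214, 0.2602, 0.2528]
orientation: [2.666, 1.661, 0.008]
ft_force: [0.2, 0.8, 0.7]
gripper_width: 0.0701
gripper_force: 0.0
wrist
cover 0.97 [0.622  0.2602 0.1309] [325. 242.]
rib_tip 0.67 [0.5945 0.1103 0.04  ] [365. 355.]
flange plane 16608 [ 1.000e-04 -1.000e-04  1.516e-01]
scene
cover 0.79 [0.6234 0.2595 0.1339] [466. 323.]
cover 0.64 [ 0.6789 -0.3923 -0.0022] [195. 229.]
cover 0.6 [ 0.3971 -0.0204 -0.0013] [393. 226.]
handle_top 0.83 [0.5563 0.1258 0.1052] [419. 274.]
pointer_tip 0.39 [0.5662 0.056  0.0404] [384. 279.]
rib_tip 0.64 [0.5908 0.1084 0.04  ] [399. 299.]
flange plane 1704 [-0.0035 -0.0044  0.1504]
t 13.63 pos [0.6206 0.2599 0.2474] F [ 0.1  0.2 -0.7] w 0.0702 0.0 shift [-0.495 -0.006  0.158] turn [-0.001  0.001  0.005]
```

View pics/wrist3.png

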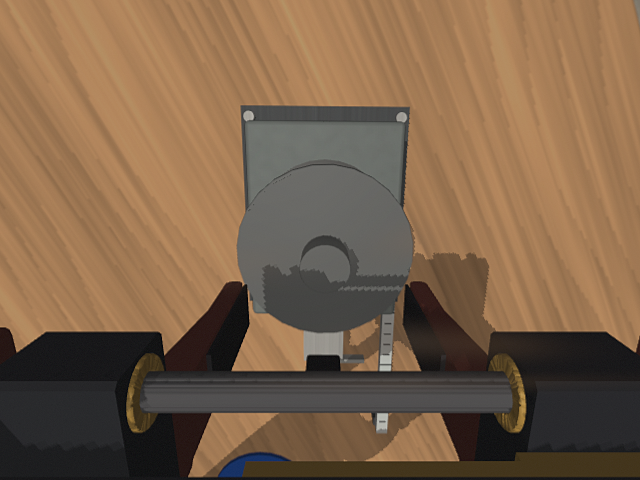

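The cover is seated: the flange plane is at 0.151 with no tilt, and the gripper is clear. I'm backing out past the handle for a close look at handle, rib and pointer.

```bash
python3 -m creep '[[-0.05,0,0,0,0,0,0.8],[-0.13,0,0,0,0,0,0.8],[-0.22,0,0,0,0,0,0.8],[-0.32,0,0,0,0,0,0.8],[-0.43,0,0,0,0,0,0.8],[-0.54,0,0,0,0,0,0.8],[-0.64,0,0,0,0,0,0.8],[-0.73,0,0,0,0,0,0.8],[-0.79,0,0,0,0,0,0.8],[-0.8,0,0,0,0,0,0.8]]'
python3 - <<'E'
from h import *
read_state();p=get_image('wrist');p=get_image('wrist')
find(p,['hopper_rim','cover','handle_top','pointer_tip','rib_tip','pointer','slide'])
save(p,'wrist4.png')
def cl(p):
    v,u=np.mgrid[0:480,0:640];d=p['depth'];R=cv2.Rodrigues(p['rvec'])[0]
    q=np.stack([(u-p['mtx'][0,2])/p['mtx'][0,0]*d,(v-p['mtx'][1,2])/p['mtx'][1,1]*d,d],-1)
    return ((q-np.ravel(p['tvec']))@R)[d>0]
P=cl(p);k=P[(abs(P[:,2]-.103)<.005)&(np.hypot(P[:,0]-.554,P[:,1]-.1265)<.03)]
print('handle top',len(k),k.mean(0).round(4))
f=k[:,:2].astype(np.float32);print(cv2.minAreaRect(f))
plan([.554,.1265,.2],-26.6)
E
```

```text
time_s: 14.47
position: [0.514, 0.0423, 0.2489]
orientation: [2.668, 1.657, 0.0]
ft_force: [0.3, 0.3, -0.0]
gripper_width: 0.0701
gripper_force: 0.0
hopper_rim 0.62 [ 0.7025 -0.0398  0.0027] [529. 200.]
cover 0.8 [ 3.991e-01 -2.480e-02 -1.000e-04] [258. 308.]
handle_top 0.56 [0.5496 0.1262 0.1041] [317. 109.]
pointer_tip 0.64 [0.5684 0.0587 0.0422] [371. 175.]
rib_tip 0.77 [0.5932 0.111  0.0433] [372. 106.]
slide 0.68 [0.5534 0.1287 0.0291] [321. 109.]
handle top 983 [0.5536 0.1255 0.1031]
((0.5537428259849548, 0.12558814883232117), (0.01414910051971674, 0.03342491760849953), 62.816741943359375)
t 14.92 pos [0.5152 0.0454 0.2482] F [-0.8 -0.2 -0.2] w 0.0707 0.0 shift [ 0.3   -0.003  0.161] turn [-0.     0.     0.006]
```

View pics/wrist4.png

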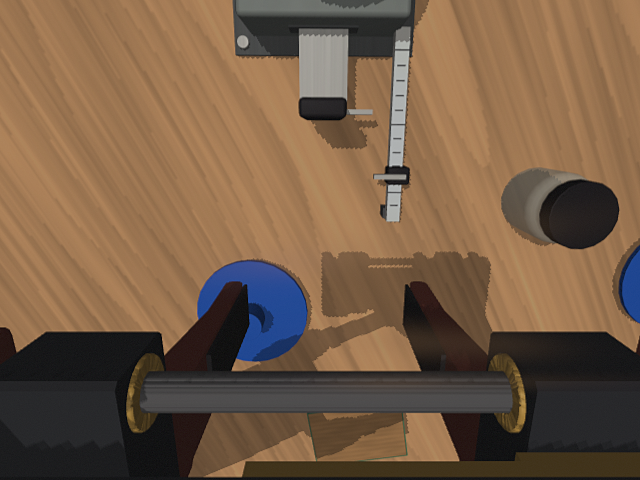

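The handle is at (323,108), with its top centre at (0.554, 0.126). The rib is at (361,111), and the pointer blade at (380,177) lies farther out. I'm moving over the handle and down.

```bash
python3 - <<'E'
from h import *
p=get_image('wrist');R=cv2.Rodrigues(p['rvec'])[0];C=-R.T@np.ravel(p['tvec'])
def at(u,v,z):
    r=world(p,u,v,1.)-C;return C+r*(z-C[2])/r[2]
g=p['img'].astype(int).sum(2)
print('rib',g[104:120,360:364].mean(1).round(),'blade',g[170:186,377:382].mean(1).round())
a=at(361,111.5,.045);b=at(379,177,.045);ax=np.array([np.cos(np.radians(63.1)),np.sin(np.radians(63.1)),0])
print(a.round(4),b.round(4),(a-b)@ax)
E
python3 -m creep '[[0.02,0,0,0,0,0,0.8],[0.06,0,0,0,0,0,0.8],[0.11,0,0,0,0,0,0.8],[0.17,0,0,0,0,0,0.8],[0.23,-0.005,0,0,0,0,0.8],[0.275,-0.005,0.02,0,0,0,0.8],[0.29,-0.005,0.06,0,0,0,0.8],[0.296,-0.005,0.11,0,0,0,0.8],[0.296,-0.005,0.15,0,0,0,0.8],[0.296,-0.005,0.16,0,0,0,0.8]]'
python3 -m creep '[[0,0,0.05,0,0,0,0.8],[0,0,0.1,0,0,0,0.8],[0,0,0.15,0,0,0,0.8],[0,0,0.2,0,0,0,0.8],[0,0,0.26,0,0,0,0.8],[0,0,0.32,0,0,0,0.8],[0,0,0.36,0,0,0,0.8],[0,0,0.39,0,0,0,0.8],[0,0,0.4,0,0,0,0.8],[0,0,0.4,0,0,0,0.8]]'
python3 -c "
from h import *
plan([.5537,.1256,.078],-26.9)"
```

```text
rib [358. 360. 362. 361. 361. 362. 362. 355. 398. 451. 456. 457. 470. 345.
 348. 357.] blade [341. 343. 344. 346. 351. 358. 335. 231. 423. 456. 448. 455. 407. 317.
 300. 281.]
[0.5826 0.1137 0.045 ] [0.574  0.0569 0.045 ] 0.05452560529809311
time_s: 15.8
position: [0.5517, 0.1249, 0.1965]
orientation: [-2.665, -1.66, 0.008]
ft_force: [-0.0, -0.8, -1.3]
gripper_width: 0.0704
gripper_force: 0.0
time_s: 16.63
position: [0.5525, 0.1248, 0.08]
orientation: [-2.666, -1.661, 0.002]
ft_force: [0.3, -0.6, -0.1]
gripper_width: 0.0704
gripper_force: 0.0
t 16.63 pos [0.5525 0.1248 0.08  ] F [ 0.3 -0.6 -0.1] w 0.0704 0.0 shift [0.004 0.002 0.007] turn [-0.001  0.     0.008]
```

```bash
python3 -m creep '[[0.003,0,0.005,0,0,0,0.8],[0.003,0,0.005,0,0,0,0.6],[0.003,0,0.005,0,0,0,0.3],[0.003,0,0.005,0,0,0,0.2],[0.003,0,0.005,0,0,0,0.2],[0.003,0,0.005,0,0,0,0.2],[0.003,0,0.005,0,0,0,0.2],[0.003,0,0.005,0,0,0,0.2],[0.003,0,0.005,0,0,0,0.2],[0.003,0,0.005,0,0,0,0.2]]' 50
python3 -m creep '[[0,0,0,0,0,0,0.2],[0,0,0,0,0,0,0.2],[-0.01,0,0,0,0,0,0.2],[-0.03,0,0,0,0,0,0.2],[-0.06,0,0,0,0,0,0.2],[-0.09,0,0,0,0,0,0.2],[-0.12,0,0,0,0,0,0.2],[-0.15,0,0,0,0,0,0.2],[-0.16,0,0,0,0,0,0.2],[-0.16,0,0,0,0,0,0.2]]'
python3 - <<'E'
from h import *
plan([.5537,.1256,.078],-26.9)
for c in('wrist','top','scene'):
    p=get_image(c);print(c);find(p,['pointer_tip','rib_tip','pointer','handle_top'])
    save(p,c+'5.png')
    u,v=px(p,[.570,.062,.045]);s=p['img'][int(v)-40:int(v)+40,int(u)-50:int(u)+50] if c!='wrist' else p['img']
    print(c,u,v)
    if c=='scene': cv2.imwrite('pics/s5c.png',cv2.resize(s[...,::-1],(800,640),interpolation=cv2.INTER_CUBIC)[20:620])
E
```

```text
time_s: 17.47
position: [0.553, 0.126, 0.0792]
orientation: [-2.666, -1.661, 0.0]
ft_force: [-2.9, 1.6, 2.6]
gripper_width: 0.0341
gripper_force: 50.0
time_s: 18.3
position: [0.5317, 0.0836, 0.0792]
orientation: [-2.664, -1.66, -0.002]
ft_force: [-3.3, 8.2, 1.5]
gripper_width: 0.0334
gripper_force: 50.0
t 18.3 pos [0.5317 0.0836 0.0792] F [-3.3  8.2  1.5] w 0.0334 50.0 shift [0.158 0.004 0.004] turn [-0.001 -0.002  0.008]
wrist
pointer_tip 0.9 [0.5711 0.0587 0.0408] [416. 297.]
rib_tip 0.77 [0.5705 0.0688 0.0397] [407. 279.]
handle_top 0.88 [0.5307 0.084  0.1068] [320. 362.]
wrist 413.0 295.0
top
top 252.0 259.0
scene
pointer_tip 0.53 [0.5651 0.0568 0.0409] [385. 278.]
pointer_tip 0.46 [ 0.4349 -0.186  -0.0048] [326. 206.]
rib_tip 0.64 [0.568  0.0633 0.0414] [386. 281.]
handle_top 0.86 [0.5306 0.0836 0.1075] [408. 255.]
scene 386.0 280.0
```

View pics/wrist5.png

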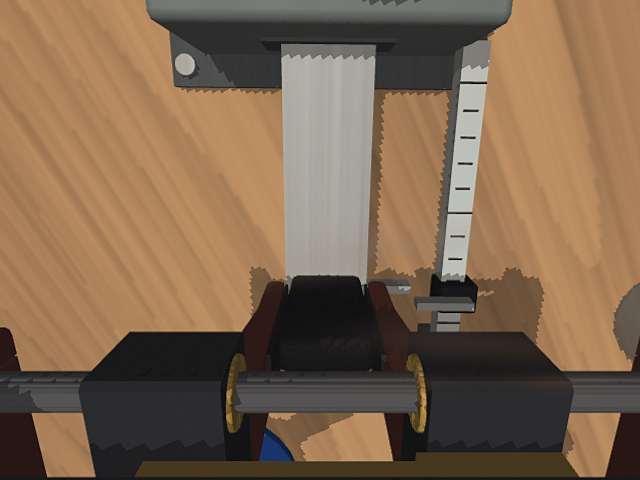

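View pics/s5c.png

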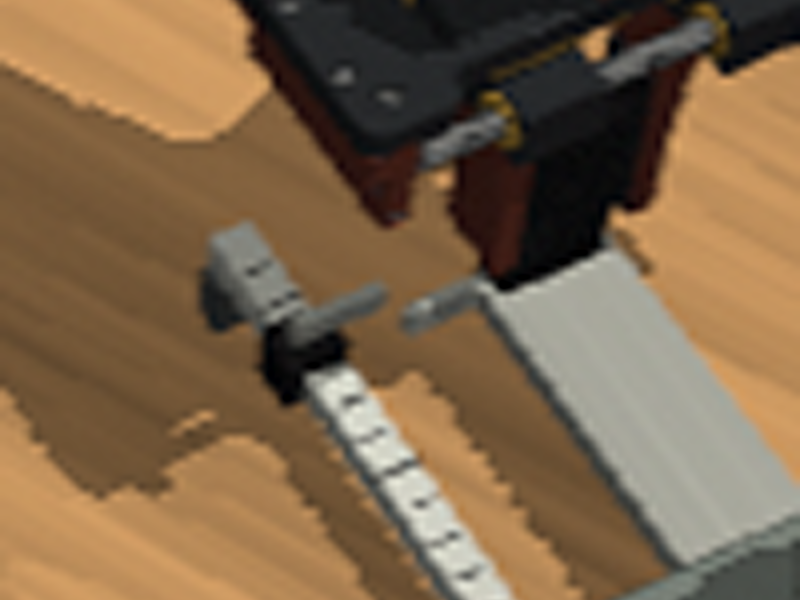

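In the wrist view the rib tip is at (408,287) and the blade is at (420,301), slightly farther out. I'll measure the gap from the depth data.

```bash
cat > gap.py <<'E'
from h import *
p=get_image('wrist');v,u=np.mgrid[0:480,0:640];d=p['depth'];R=cv2.Rodrigues(p['rvec'])[0]
q=np.stack([(u-p['mtx'][0,2])/p['mtx'][0,0]*d,(v-p['mtx'][1,2])/p['mtx'][1,1]*d,d],-1)
P=(q-np.ravel(p['tvec']))@R; a=np.radians(63.1)
O=np.array([.5537,.1256])+.14*np.array([np.cos(a),np.sin(a)])
X=(P[...,:2]-O)@[np.cos(a),np.sin(a)];Y=(P[...,:2]-O)@[-np.sin(a),np.cos(a)]
for n,y0,y1 in(('rib',-.040,-.030),('blade',-.055,-.047)):
    m=(Y>y0)&(Y<y1)&(P[...,2]>.034)&(P[...,2]<.052)&(X<-.15)&(X>-.23)
    x,z=X[m],P[...,2][m];t=z>z.max()-.003
    print(n,m.sum(),'x',np.percentile(x,[2,50,98]).round(4),'z',z.min().round(4),z.max().round(4),'top x',np.percentile(x[t],[5,50,95]).round(4),'rows',np.percentile(v[m],[2,98]))
plan([.5537,.1256,.078],-26.9)
E
python3 gap.py
```

```text
rib 271 x [-0.1886 -0.1851 -0.1842] z 0.0341 0.0446 top x [-0.1885 -0.1864 -0.1846] rows [280. 293.]
blade 226 x [-0.1965 -0.1929 -0.1919] z 0.0385 0.0478 top x [-0.1962 -0.194  -0.1922] rows [298. 311.]
t 19.1 pos [0.532  0.0842 0.0792] F [-2.2  8.6  2.2] w 0.034 50.0 shift [0.156 0.004 0.004] turn [-0.001 -0.002  0.009]
```

```bash
python3 -m creep '[[-0.005,0,0,0,0,0,0.2],[-0.01,0,0,0,0,0,0.2],[-0.015,0,0,0,0,0,0.2],[-0.02,0,0,0,0,0,0.2],[-0.024,0,0,0,0,0,0.2],[-0.0255,0,0,0,0,0,0.2],[-0.0255,0,0,0,0,0,0.2],[-0.0255,0,0,0,0,0,0.2],[-0.0255,0,0,0,0,0,0.2],[-0.0255,0,0,0,0,0,0.2]]'
python3 gap.py; python3 gap.py
```

```text
time_s: 19.93
position: [0.5286, 0.0775, 0.0792]
orientation: [-2.664, -1.661, -0.003]
ft_force: [-2.3, 8.0, 1.8]
gripper_width: 0.0338
gripper_force: 50.0
rib 274 x [-0.1962 -0.1925 -0.1917] z 0.034 0.0442 top x [-0.1962 -0.1939 -0.192 ] rows [280. 293.]
blade 229 x [-0.1964 -0.1929 -0.1919] z 0.0385 0.0481 top x [-0.1961 -0.1941 -0.1921] rows [284. 297.]
t 19.98 pos [0.5286 0.0775 0.0792] F [-2.1  8.7  2. ] w 0.0336 50.0 shift [0.181 0.005 0.004] turn [-0.001 -0.002  0.009]
rib 270 x [-0.1961 -0.1926 -0.1917] z 0.0343 0.0444 top x [-0.1961 -0.1939 -0.192 ] rows [280. 293.]
blade 225 x [-0.1963 -0.1928 -0.1919] z 0.038 0.0482 top x [-0.1962 -0.194  -0.192 ] rows [284. 297.]
t 20.03 pos [0.5286 0.0775 0.0792] F [-3.   8.7  1.6] w 0.0339 50.0 shift [0.181 0.005 0.004] turn [-0.001 -0.002  0.009]
```

The rib and blade are aligned to within about 0.3 mm and steady, so I'm checking the cover once more and handing in.

Run:
```python
from h import *
p=get_image('scene');find(p,['cover','rib_tip','pointer_tip'])
print(close_job())
```

```text
cover 0.97 [ 6.765e-01 -3.929e-01 -5.000e-04] [195. 227.]
cover 0.82 [ 0.8087 -0.1795  0.001 ] [227. 311.]
cover 0.78 [0.6225 0.2637 0.1357] [468. 323.]
rib_tip 0.78 [0.5656 0.0598 0.0379] [385. 280.]
rib_tip 0.73 [ 0.4873 -0.3775 -0.001 ] [252. 184.]
pointer_tip 0.55 [0.5667 0.057  0.0422] [384. 279.]
the job is handed in; nothing more can be done
None
```

The grey cover sits fully down and level on the hopper and is released; the slide is held with its rib within about 0.3 mm of the pointer, and the job was handed in at about 20 s.

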